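# Ratchet the padded jaw snug against the tea glasses

## Task

Before driving off, secure the tea glasses in the wall box: pump the ratchet handle back and forth by its upright grip, tightening to the left and slipping freely on the way back to the right, until the padded jaw bears snugly on the glasses, firm but not hard enough to crack them. Work the jaw only with the handle, finish with the handle swung back to the right end of its travel so that the flap can close, let go, and leave the shaker, spoon holder and ceramic lid where they stand.

Things in the scene. Friction and masses are not known exactly. Their poses are not given: they have to be found in the camera images.
- box: Wooden wedge-shaped wall box, 235 mm deep (x), 420 mm wide (y), fixed; origin at table height, mid-width, 110 mm behind its low front edge; x away from the robot at yaw 0, y left, z up. Its working face slopes up away from the robot at 28 degrees: from (-0.110, 0, 0.030) 250 mm along (0.883, 0, 0.469), outward normal (-0.469, 0, 0.883). Six glasses stand on its left half, the ratchet on its right.
- flap_edge (a point): Middle of the free edge of the open wooden flap (fixed, 160 mm tall, as wide as the box), which rises from the top edge of the slope and leans over it, 43 degrees from vertical towards the robot. A vertical gripper at the handle strikes it: come in tilted about 28 degrees, square to the slope.
- glass_mid (a point): Middle of the nearest-to-jaw, middle-row clear tea glass (52 mm diameter, 60 mm tall, six in two columns of three, in a grey silicone slot rack). This is where it nominally stands; all six have together up to 4 mm play left or right, so where the jaw meets them must be felt. Axes as spindle.
- spindle (a point): Point on the axis of the ratchet spindle, 58 mm out from the slope (the same height as grip_mid), at (0.210 up the slope, 0.120 right of the box's middle). Its axes: x up the slope, y left along the slope, z the spindle axis, out of the slope.
- grip_mid (a point): Middle of the upright rubber grip at the end of the ratchet handle: cylinder 24 mm diameter, 48 mm long, axis square to the slope, from 30 to 78 mm out of the slope (this point 58 mm out), 85 mm from the spindle axis. It spins freely on its own axis, so the hand need not turn as the handle swings. Below it lies the handle's steel bar, 18 mm wide, 22 to 29 mm out of the slope.
- handle (a joint): Handle angle (rad), stops at -0.65 and 0.65; 0 points down the slope, grows clockwise seen from out of the slope (grip moves left, to the glasses). In spindle axes the grip is at (-0.085 cos q, 0.085 sin q, 0). Growing q drives the jaw 14 mm per rad (about 9 N at the grip); going back slips (2 to 4 N) over 18 teeth a turn, so up to 0.35 rad of the next stroke is idle. Friction holds the jaw.
- jaw: Steel sliding jaw, 185 mm long up the slope, 30 mm high, moves left; axes as spindle. The face of its grey silicone pad lies 22 mm left of this origin and yields 1 mm per 5 N. It begins 19 to 40 mm short of the glasses. Each 10 N of its pressure adds about 1.6 N at the grip. Snug is about 20 N (10 to 35); over 50 N cracks the glasses.
- shaker_mid (a point): Bystander: glass sugar shaker with steel top, 62 mm diameter, 118 mm tall, standing; point half-way up on its axis.
- spoon_holder_mid (a point): Bystander: steel teaspoon holder, 54 mm diameter, 75 mm tall, spoons reaching 139 mm; point 40 mm up on its axis.
- lid_mid (a point): Bystander: white ceramic lid, 84 mm diameter, 38 mm tall with its knob, lying on the table; point 20 mm up on its axis.

How it is judged (in metres and radians):
On the way:
1. the jaw bears snugly on the glasses (contact force between jaw and anything else above 10 N and contact force between the fingers and jaw below 1 N), for 0.1 s.
At the end, for the whole second after the job is handed in: the jaw presses on the glasses with 10 to 36 N and rests, and the let-go handle stands at the right end of its travel (angle below -0.4 rad) (contact force between jaw and anything else between 10 and 36 N and value of joint handle below -0.4 rad and linear speed of jaw below 0.003 m/s); the robot touches nothing.
It fails at once if the jaw presses hard enough to crack the glasses (over 50 N) (contact force between jaw and anything else above 50 N).
It fails at once if the jaw is pushed by hand (contact force between the fingers and jaw above 10 N).
It fails at once if a bystander is moved by 30 mm (distance of any of shaker_mid, spoon_holder_mid, lid_mid from where it was at the start of the episode above 0.03 m).
It also fails if it takes over 72 s, if anything falls off the work surface, if the arm or the gripper's body presses on something with over 40 N, if the wrist force passes 120 N, or if a joint passes its speed limit or range.

## Robot

A 6-joint arm with a two-finger parallel gripper is mounted at the origin on the work surface. World frame = base frame: x ahead of the robot, y to its left, z up, the work surface at z = 0. Lengths are in mm, angles in rad, forces in N, time in s.
With the tool pointing down it reaches from about 350 to 975 mm from the base axis. Payload 7.1 kg.
Tool frame: the origin (TCP) lies at the centre of the arm's flange, where the gripper is bolted on; the fingertips stand 182 mm ahead of it and the grasp point (between the pads) lies 163 mm ahead of it; x points along the fingers, y is the direction in which the jaws open and shut, and the axes are right-handed (so a half turn about x gives the same grasp; the last joint's range is limited). The gripper opens to 88 mm and grips with 3 to 60 N. Pads are 20 mm wide; open, the fingers measure 115 mm over their backs; the gripper's body (75 mm by 178 mm) begins 61 mm behind the grasp point.
Start: joints at [-0.019, 0.423, 1.63, -0, 1.089, -0.019], TCP at [624.985, 0.026, 404.675] pointing down, gripper open.
Joint ranges: [-3, 3], [-0.9, 2.11], [0.09, 2.58], [-1.31, 4.45], [0.11, 2.69], [-2.54, 2.54]. Speed limits (rad/s): [2.39, 2.39, 3.01, 3.14, 3.14, 3.14].

## Interface

Orientations are given as a rotation vector (axis times angle).
In Python, from workcell import readout, viewer, workorder, models gives the robot as it stands. The module is installed in compiled form; this text tells all that it offers.
- The arm moves only by the tool apply_moves, never from a script. Its argument "commands" is a list that holds one entry, the list of rows, each a list of 4 numbers: the shift along the world's x, y, z in m, then the turn about the world's z in rad. A call has 1 to 8 rows; each row is the pose to reach, as a shift and turn from the pose commanded when the call began; what a row does not reach only later rows make up. A row lasts 1/8 s, in which the tool goes at most 62.5 mm and 10.7 degrees, less where a joint would pass 70% of its speed; a pose out of reach is approached as far as the arm can. A call with a gripper value outside its range is refused whole. "gripper" is the finger opening in m, from 0 to 0.0878, set as the call begins (left out, the last holds). The fingers move at their own pace and stop on an object; the grip force is fixed at half the most. Time passes only in rows, so rows that repeat a pose let the fingers close. It gives the time, the measured TCP pose, the force and the opening at its end, in the units of the state.
- readout.get_obs(): the state, without advancing time (a new reading comes with each control period).
- viewer.get_image(name): name is "scene" or "side" or "wrist"; returns a dict with "color" (420x560x3 uint8, red, green, blue), "vertical_fov" (degrees; the focal length in pixels is half the picture's height over the tangent of half this angle, whatever the lens; pixels are square), "cx", "cy" (the principal point, pixels), "D" ([k1, k2, p1, p2, k3] as OpenCV has them; the pictures are not rectified), "rvec" (rotation vector, rad) and "tvec" (3), from world to camera coordinates, as OpenCV has them. Camera axes: x right, y down, z forward; pixel columns grow to the right and rows downward; lengths in mm; the calibration is good to about 2 mm. A picture is of the moment at which its call begins. There is no depth.
- workorder.close_job(): hands the job in, once; it reports no verdict.
Trained networks look in the newest picture that a camera, given by its name, has taken for a name from the list of things; names that differ only in an ending like _2 or _b are one class to them, and where a whole thing is asked for, a point or a joint stands for the part that bears it (a point fixed in the world has none). Each returns a list of dicts, best first, with "conf" (0 to 1); they miss things now and then, are a little off and sometimes report something else, mostly with a low value. They report only what shows in the picture. A call takes as long as a camera call.
- models.search_frame(camera, label): "position" ([x, y, z] in mm, in world coordinates, good to about 4 mm: the middle of the surface that is visible of it).
- models.place_of(camera, label): "position" ([x, y, z] in mm, in world coordinates, good to about 4 mm: a listed point, or the origin of a listed thing).
The state is a dict: "t": time; "qpos": joint angles; "qvel": joint speeds; "joint_torque": joint torques, N m; "ee_pos": TCP position; "orientation": TCP orientation; "ft_force": force on the tool from outside, world axes, zero at the start; "moment": the same for the moment, N m; "width": finger opening in mm.
Only numpy, scipy, OpenCV 4.12 (cv2) and the standard library are available. Lean on these libraries where they do the work, as an engineer would, in place of code of your own. Each camera call takes 0.05 s, during which the arm holds its last target.

## Working session

There is one attempt and no reset: what is moved stays moved. The work goes in short steps, Python scripts to look and compute and a tool call to move; the robot and the scene stay as the last step left them, time stands still between calls to the robot, and variables do not carry over. Pictures are saved under pics/ and viewed, and the job is handed in when it is done.

Besides the shell and the picture viewer there is one more tool, called as name(argument=value, ...) on one line, values as JSON. apply_moves: Moves the arm, as the interface text tells. Its arguments: {"type":"object","properties":{"commands":{"type":"array","items":{"type":"array","items":{"type":"array","items":{"type":"number"}}}},"gripper":{"type":"number"}},"required":["commands"]}

```bash
mkdir -p pics; cat > h.py <<'E'
import numpy as np, cv2
from workcell import readout, viewer, workorder, models
def snap(n,f):
    im=viewer.get_image(n); cv2.imwrite('pics/'+f,im['color'][:,:,::-1]); return im
def K(im):
    f=210/np.tan(np.radians(im['vertical_fov']/2)); return np.array([[f,0,im['cx']],[0,f,im['cy']],[0,0,1.]])
def proj(im,P):
    return cv2.projectPoints(np.array(P,float).reshape(-1,3),np.array(im['rvec'],float),np.array(im['tvec'],float),K(im),np.array(im['D'],float))[0].reshape(-1,2)
E
python3 - <<'E'
from h import *
o=readout.get_obs()
print({k:np.round(v,3) for k,v in o.items()})
for c in ['scene','side','wrist']:
    im=snap(c,c+'0.png')
    for l in ['box','flap_edge','glass_mid','spindle','grip_mid','handle','jaw','shaker_mid','spoon_holder_mid','lid_mid']:
        r=models.place_of(c,l) if l!='handle' else models.search_frame(c,l)
        print(c,l,[(np.round(d['position'],1).tolist(),round(d['conf'],2)) for d in r[:2]])
print(readout.get_obs()['t'])
E
```

```text
{'t': np.float64(0.0), 'qpos': array([-0.019,  0.424,  1.631,  0.   ,  1.089, -0.019]), 'qvel': array([-0.001,  0.   ,  0.001, -0.001,  0.   ,  0.001]), 'joint_torque': array([ 1.0000e-03, -5.4462e+01, -2.7367e+01,  6.4000e-02,  2.3000e-02,
       -0.0000e+00]), 'ee_pos': array([6.24706e+02, 3.80000e-02, 4.03901e+02]), 'orientation': array([ 1.208,  1.21 , -1.21 ]), 'ft_force': array([ 0.006,  0.125, -0.796]), 'moment': array([ 0.   , -0.003,  0.024]), 'width': np.float64(87.444)}
scene box [([695.7, 112.5, -4.1], 0.85)]
scene flap_edge [([699.0, 111.4, 273.7], 0.55), ([763.9, 5.2, 182.4], 0.51)]
scene glass_mid [([650.9, 186.6, 117.8], 0.84)]
scene spindle [([764.7, 6.3, 181.5], 0.71)]
scene grip_mid [([688.7, 11.4, 143.8], 0.56)]
scene handle [([694.7, 26.1, 155.6], 0.53)]
scene jaw [([586.2, 100.5, 29.6], 0.71), ([650.1, 187.1, 117.7], 0.58)]
scene shaker_mid []
scene spoon_holder_mid [([660.9, -201.7, 38.8], 0.94)]
scene lid_mid [([476.5, 336.4, 15.3], 0.58)]
side box [([698.2, 115.6, -3.6], 0.84)]
side flap_edge [([695.4, 110.3, 268.3], 0.79)]
side glass_mid [([649.4, 188.7, 118.5], 0.76)]
side spindle [([766.8, 3.4, 178.4], 0.77)]
side grip_mid [([690.2, 10.0, 141.5], 0.71), ([476.9, 338.0, 20.4], 0.57)]
side handle [([750.3, 3.9, 142.0], 0.94)]
side jaw [([582.6, 102.5, 32.6], 0.7)]
side shaker_mid [([581.4, 376.3, 60.9], 0.75), ([582.2, 103.6, 34.5], 0.3)]
side spoon_holder_mid [([670.4, -198.7, 44.4], 0.91)]
side lid_mid [([474.0, 340.7, 19.8], 0.95)]
wrist box [([692.2, 112.4, 3.0], 0.68)]
wrist flap_edge []
wrist glass_mid []
wrist spindle [([767.6, 4.3, 175.4], 0.84), ([583.5, 99.8, 31.4], 0.61)]
wrist grip_mid [([694.1, 10.3, 145.1], 0.68)]
wrist handle [([749.7, 8.6, 151.1], 0.72)]
wrist jaw [([584.9, 99.4, 29.8], 0.8)]
wrist shaker_mid []
wrist spoon_holder_mid [([663.1, -199.9, 36.5], 0.96)]
wrist lid_mid []
1.65
```

View pics/scene0.png

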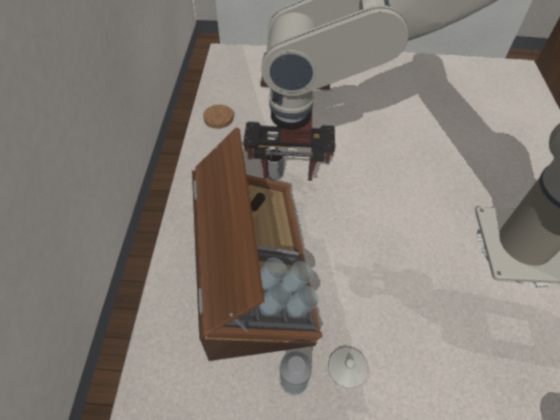

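View pics/side0.png

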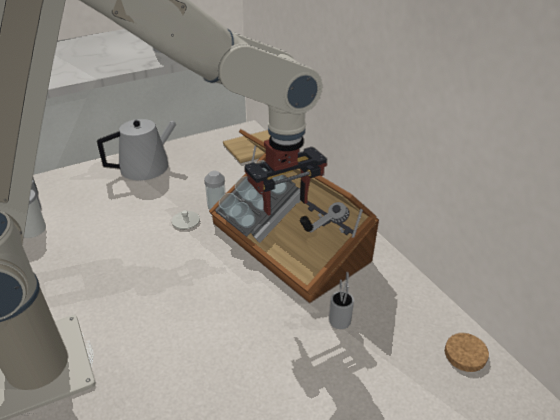

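View pics/wrist0.png

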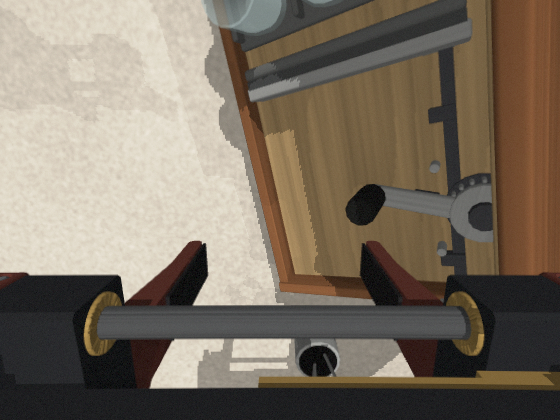

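```bash
cat >> h.py <<'E'
from scipy.optimize import least_squares
C,S=np.cos(np.radians(28)),np.sin(np.radians(28))
def bx(s,y,n): return np.array([-110+C*s-S*n, y, 30+S*s+C*n])
def W(p,b):
    c,s=np.cos(b[2]),np.sin(b[2]); p=np.atleast_2d(p)
    return np.c_[b[0]+c*p[:,0]-s*p[:,1], b[1]+s*p[:,0]+c*p[:,1], p[:,2]]
def Binv(P,b):
    c,s=np.cos(b[2]),np.sin(b[2]); P=np.atleast_2d(P)-[b[0],b[1],0]
    return np.c_[c*P[:,0]+s*P[:,1], -s*P[:,0]+c*P[:,1], P[:,2]]
def slope(P,b): # world -> (s,y,n)
    q=Binv(P,b)-[-110,0,30]; return np.c_[C*q[:,0]+S*q[:,2], q[:,1], -S*q[:,0]+C*q[:,2]]
E
python3 - <<'E'
from h import *
from scipy.spatial.transform import Rotation as R
print(R.from_rotvec(readout.get_obs()['orientation']).as_matrix().round(2))
D={'box':[0,0,0],'flap_edge':bx(250,0,0)+[-160*np.sin(np.radians(43)),0,160*np.cos(np.radians(43))],'spindle':bx(210,-120,58)}
M={k:[] for k in list(D)+['grip_mid','glass_mid','jaw']}
for it in range(2):
  for c in ['scene','side','wrist']:
    viewer.get_image(c)
    for l in M:
        for d in models.place_of(c,l)[:1]:
            if d['conf']>.5: M[l].append(d['position'])
m={k:np.median(v,0) for k,v in M.items()}
for k in M: print(k,len(M[k]),m[k].round(1))
f=lambda b: np.concatenate([(W(D[k],b)[0]-p)[:2] for k in D for p in M[k] if np.linalg.norm(np.array(p)-m[k])<25])
r=least_squares(f,[695,113,.19],loss='soft_l1',f_scale=5,x_scale=[1,1,.01]);b=r.x;print(b)
for k in m: print(k,Binv(m[k],b).round(1),slope(m[k],b).round(1), D.get(k))
np.save('b.npy',b)
E=[]
for s in (0,250): 
    for y in (-210,210): E.append(bx(s,y,0))
fl=[bx(250,y,0)+[-160*np.sin(np.radians(43)),0,160*np.cos(np.radians(43))] for y in(-210,210)]
for c in ['scene','side','wrist']:
    im=viewer.get_image(c); v=im['color'][:,:,::-1].copy()
    for p,col in [(E,(0,0,255)),(fl,(0,255,0)),([D['spindle']],(255,0,255)),([bx(210-85*np.cos(q),-120+85*np.sin(q),78) for q in (-.65,-.3,0,.3,.65)],(255,255,0))]:
        for u in proj(im,W(np.array(p),b)): cv2.circle(v,tuple(int(x) for x in np.clip(u,-999,999)),3,col,-1)
    cv2.imwrite('pics/ov_%s.png'%c,v)
print(readout.get_obs()['t'])
E
```

```text
[[-0.  1. -0.]
 [ 0. -0. -1.]
 [-1. -0. -0.]]
box 6 [691.4 113.5  -1.5]
flap_edge 4 [694.6 110.8 270.8]
spindle 6 [764.    2.4 180.6]
grip_mid 5 [691.8  10.9 144.3]
glass_mid 4 [650.9 190.  117.6]
jaw 6 [582.9  99.8  31.1]
[6.92852116e+02 1.11804254e+02 2.03310822e-01]
box [[-1.   1.9 -1.5]] [[ 81.4   1.9 -79. ]] [0, 0, 0]
flap_edge [[  1.6  -1.3 270.8]] [[211.6  -1.3 160.3]] [  1.6171606    0.         264.38448296]
spindle [[  47.6 -121.6  180.6]] [[ 209.9 -121.6   59. ]] [  48.18964386 -120.          179.79998857]
grip_mid [[-21.4 -98.6 144.3]] [[131.9 -98.6  59.3]] None
glass_mid [[-25.3  85.1 117.6]] [[115.9  85.1  37.5]] None
jaw [[-110.1   10.4   31.1]] [[ 0.4 10.4  1. ]] None
3.9
```

View overlays.

```bash
python3 -c "
import cv2,numpy as np
a=cv2.imread('pics/ov_side.png')[130:310,190:400];b=cv2.imread('pics/ov_wrist.png')
cv2.imwrite('pics/c1.png',cv2.resize(a,None,fx=3.3,fy=3.3))"
```

```text
(no output)
```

View pics/c1.png

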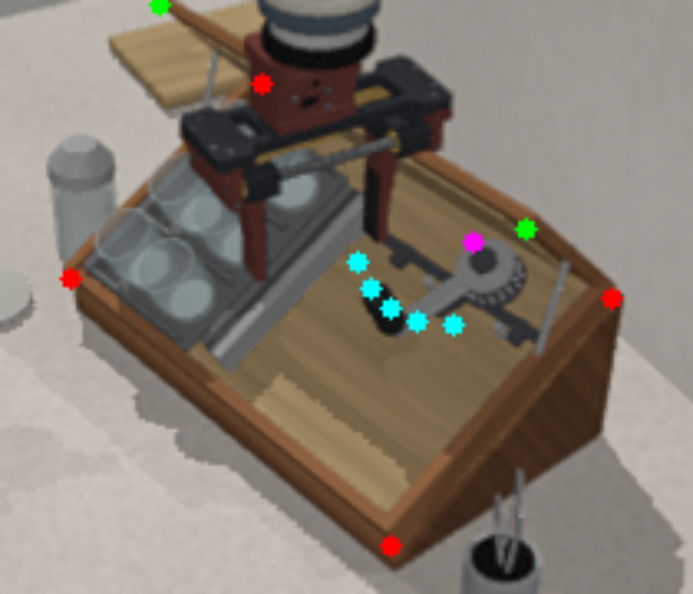

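View pics/ov_wrist.png

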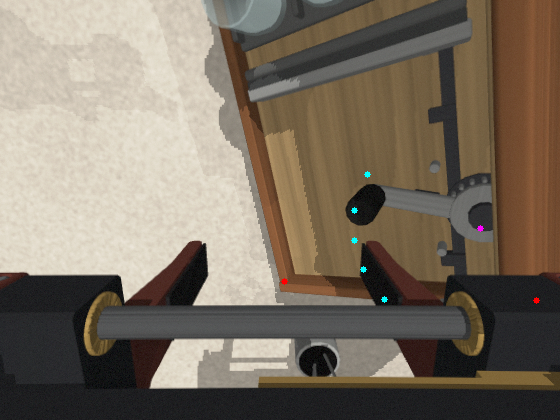

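View pics/ov_scene.png

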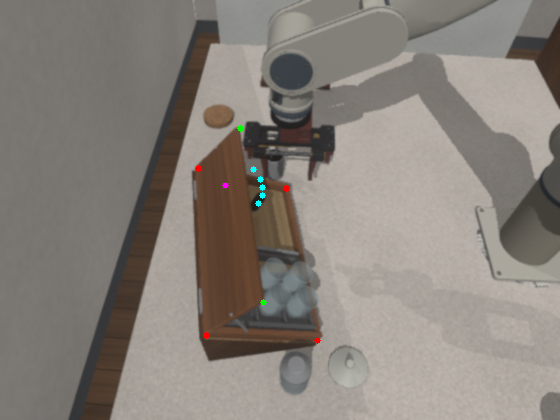

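```bash
python3 - <<'E'
from h import *
b=np.load('b.npy');o=readout.get_obs()
print(W([-44,-99,0],b)-o['ee_pos'])
print(W(np.array([bx(210-85*np.cos(q),-120+85*np.sin(q),78) for q in (-.65,-.5,0,.5,.65)]),b).round(1))
c,s=np.cos(b[2]),np.sin(b[2]);print(c,s)
E
```

```text
[[  44.76926955    5.92257544 -404.65295024]]
[[707.  -60.3 165.7]
 [698.8 -51.1 162.4]
 [681.6 -13.  157.6]
 [682.3  28.7 162.4]
 [686.2  40.4 165.7]]
0.9794034487002418 0.20191306216803545
```

apply_moves(commands=[[[0,0,0,-0.175],[0,0,0,-0.35],[0,0,0,-0.525],[0,0,0,-0.7],[0,0,0,-0.875],[0,0,0,-1.05],[0,0,0,-1.22],[0,0,0,-1.3675]]])

```text
t: 4.9
ee_pos: [625.0, 0.0, 404.7]
orientation: [2.117, 0.21, -2.117]
ft_force: [0.6, 0.7, 0.6]
width: 87.8
```

apply_moves(commands=[[[0.022,0.003,0,0],[0.0445,0.006,0,0],[0.0445,0.006,-0.01,0],[0.0445,0.006,-0.02,0],[0.0445,0.006,-0.025,0],[0.0445,0.006,-0.025,0]]])

```text
t: 5.65
ee_pos: [668.9, 6.0, 379.0]
orientation: [2.113, 0.216, -2.116]
ft_force: [1.0, -0.0, 0.7]
width: 87.8
```

```bash
python3 - <<'E'
from h import *
for c in ['side','wrist']: snap(c,c+'1.png')
o=readout.get_obs();print(o['t'],o['ee_pos'],o['qpos'],o['ft_force'])
a=cv2.imread('pics/side1.png')[100:310,190:400];cv2.imwrite('pics/c2.png',cv2.resize(a,None,fx=2.8,fy=2.8))
E
```

```text
5.75 [669.34339268   5.96579839 379.88845402] [-8.87000770e-03  5.13952826e-01  1.54335334e+00  2.27521342e-05
  1.08406200e+00  1.35875755e+00] [ 0.59559185 -0.31130423  0.20532054]
```

View pics/c2.png

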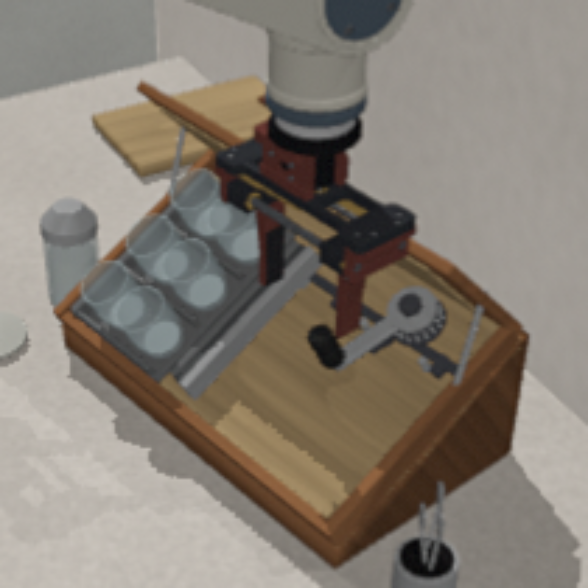

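View pics/wrist1.png

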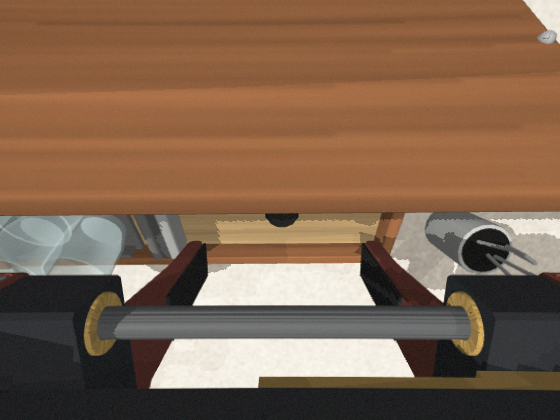

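apply_moves(commands=[[[0,0,-0.008,0],[0,0,-0.016,0],[0,0,-0.022,0],[0,0,-0.027,0],[0,0,-0.03,0],[0,0,-0.03,0]]])

```text
t: 6.5
ee_pos: [669.5, 6.0, 349.4]
orientation: [2.114, 0.216, -2.115]
ft_force: [0.5, 0.0, -0.4]
width: 87.8
```

apply_moves(commands=[[[0,0,-0.006,0],[0,0,-0.012,0],[0,0,-0.018,0],[0,0,-0.021,0],[0,0,-0.021,0]]])

```text
t: 7.12
ee_pos: [669.4, 6.0, 328.3]
orientation: [2.114, 0.216, -2.115]
ft_force: [0.5, -0.3, 0.2]
width: 87.8
```

```bash
python3 - <<'E'
from h import *
for c in ['side','wrist']: snap(c,c+'2.png')
o=readout.get_obs();print(o['t'],o['ee_pos'],o['ft_force'])
a=cv2.imread('pics/side2.png')[130:300,200:400];cv2.imwrite('pics/c3.png',cv2.resize(a,None,fx=3.3,fy=3.3))
E
```

```text
7.225 [669.5684348    6.01867937 328.78280816] [0.68267806 0.13696462 0.01955445]
```

View pics/c3.png

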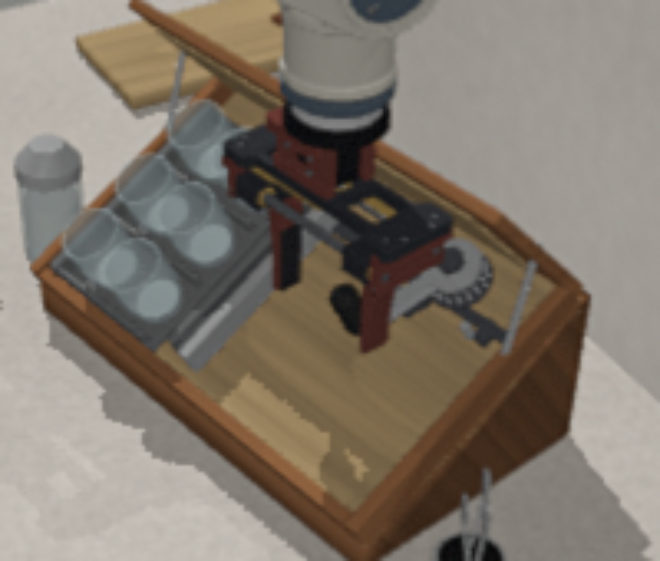

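View pics/wrist2.png

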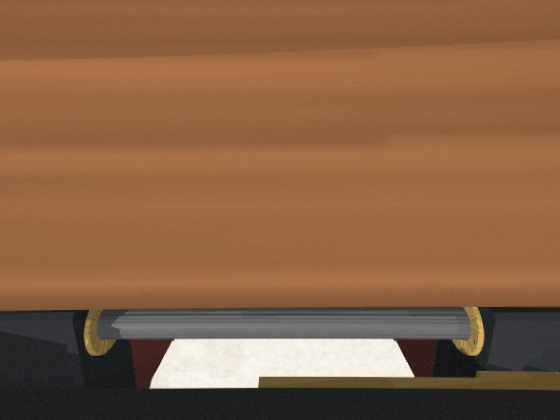

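apply_moves(commands=[[[0.001,0,0,0],[0.002,0,0,0],[0.003,0.0005,0,0],[0.003,0.0005,0,0]]], gripper=0.032)

```text
t: 7.72
ee_pos: [672.6, 6.6, 328.7]
orientation: [2.115, 0.216, -2.114]
ft_force: [-0.7, -0.5, 0.0]
width: 51.1
```

apply_moves(commands=[[[0,0,0,0],[0.001,-0.005,0,0],[0.002,-0.01,0,0],[0.003,-0.015,0,0],[0.004,-0.02,0,0],[0.005,-0.025,0,0],[0.006,-0.03,0,0],[0.006,-0.03,0,0]]])

```text
t: 8.72
ee_pos: [678.7, -24.2, 328.8]
orientation: [2.115, 0.214, -2.114]
ft_force: [-0.7, 0.3, -0.0]
width: 31.9
```

```bash
python3 - <<'E'
from h import *
b=np.load('b.npy')
im=snap('side','side3.png')
o=readout.get_obs();print(o['t'],o['ee_pos'],o['ft_force'],o['width'])
for l in ['grip_mid','jaw','glass_mid']:
  for d in models.place_of('side',l)[:2]: print(l,d['conf'],slope(d['position'],b).round(1))
a=cv2.imread('pics/side3.png')[130:300,200:400];cv2.imwrite('pics/c4.png',cv2.resize(a,None,fx=3.3,fy=3.3))
E
```

```text
8.775 [678.61235749 -24.00523663 328.82574274] [-0.55202798 -0.03012356  0.59971355] 32.01085594986564
grip_mid 0.73 [[-56.4 270.6  16.5]]
grip_mid 0.54 [[ 130.2 -131.7   57.6]]
jaw 0.93 [[ 1.8 15.6  1.5]]
glass_mid 0.88 [[117.6  83.1  39.1]]
```

View pics/c4.png

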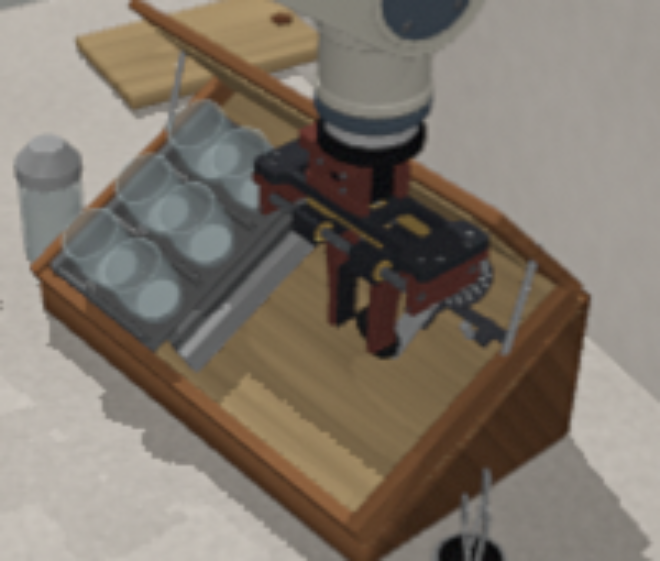

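apply_moves(commands=[[[0.001,-0.005,0,0],[0.002,-0.01,0,0],[0.003,-0.015,0,0],[0.004,-0.02,0,0],[0.005,-0.025,0,0],[0.006,-0.029,0,0],[0.0065,-0.032,0,0],[0.0065,-0.032,0,0]]])

```text
t: 9.93
ee_pos: [685.3, -56.0, 328.9]
orientation: [2.115, 0.215, -2.113]
ft_force: [0.5, -0.4, 0.2]
width: 31.7
```

```bash
cat > look.py <<'E'
import sys
from h import *
b=np.load('b.npy');n=sys.argv[1]
im=snap('side','side_%s.png'%n)
o=readout.get_obs();p=Binv(o['ee_pos'],b)[0];print(o['t'],o['ee_pos'].round(1),'box',p.round(1),o['ft_force'].round(2),o['width'])
for l in ['grip_mid','jaw']:
  for d in models.place_of('side',l)[:2]:
    s=slope(d['position'],b)[0]; print(l,round(d['conf'],2),s.round(1),'q',np.arctan2(s[1]+120,210-s[0]).round(2) if l=='grip_mid' else '')
a=cv2.imread('pics/side_%s.png'%n)[130:300,200:400];cv2.imwrite('pics/c_%s.png'%n,cv2.resize(a,None,fx=3.3,fy=3.3))
E
python3 look.py 4
```

```text
9.975 [685.2 -55.8 328.9] box [ -41.3 -162.6  328.9] [-0.03 -0.42 -0.01] 31.994151311271168
grip_mid 0.48 [ 138.9 -162.2   58.2] q -0.54
jaw 0.93 [ 3.1 10.2  0.5] q
```

View pics/c_4.png

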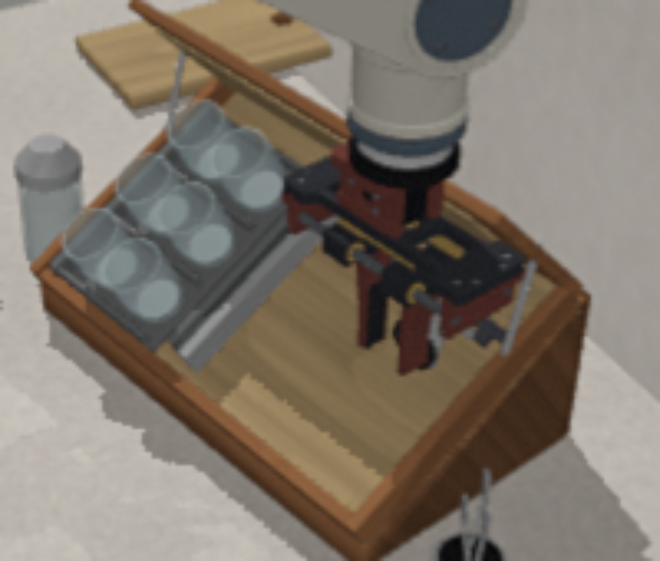

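apply_moves(commands=[[[-0.002,0.01,0,0],[-0.004,0.02,0,0],[-0.006,0.029,0,0],[-0.008,0.039,0,0],[-0.01,0.049,0,0],[-0.012,0.059,0,0],[-0.0142,0.069,0,0],[-0.0162,0.0785,0,0]]])

```text
t: 11.08
ee_pos: [668.7, 23.8, 328.7]
orientation: [2.114, 0.216, -2.114]
ft_force: [-0.6, -0.6, 0.2]
width: 32.1
```

```bash
python3 look.py 5
```

```text
11.125 [668.5  24.7 328.7] box [-41.5 -80.4 328.7] [-0.38  0.77  0.1 ] 32.28999492346073
grip_mid 0.43 [ 138.  -163.7   58.1] q -0.55
jaw 0.91 [-0.1 11.7  2.5] q 
jaw 0.72 [ 65.4 278.7   1.8] q
```

View pics/c_5.png

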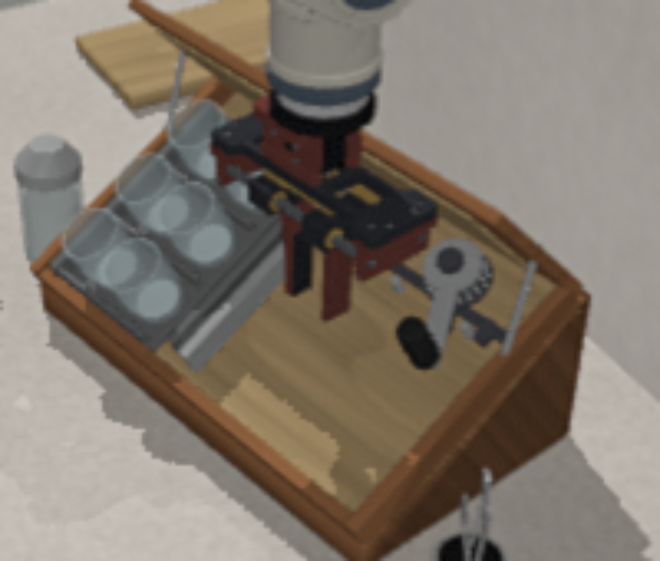

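apply_moves(commands=[[[0.001,0.0002,0,0],[0.002,0.0004,0,0],[0.003,0.0006,0,0],[0.003,0.0006,0,0]]])

```text
t: 11.72
ee_pos: [671.9, 23.5, 328.7]
orientation: [2.115, 0.215, -2.114]
ft_force: [-0.5, 0.0, 0.7]
width: 32.0
```

```bash
python3 - <<'E'
from h import *
im=snap('scene','sc5.png')
cv2.imwrite('pics/sc5c.png',cv2.resize(im['color'][60:340,150:350,::-1],None,fx=2.8,fy=2.1*1.0))
E
```

```text
(no output)
```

View pics/sc5c.png

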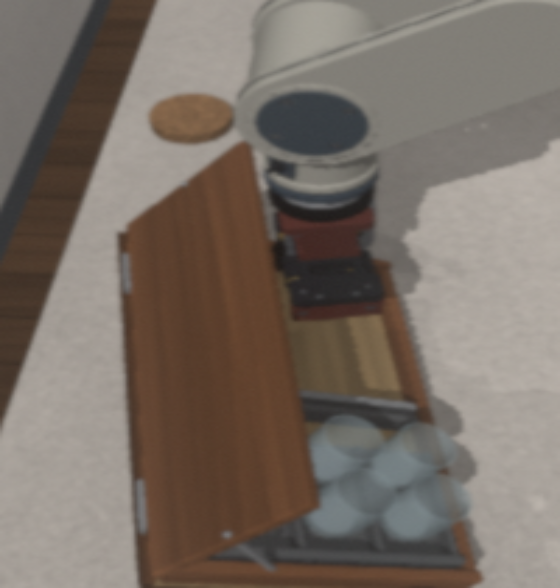

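apply_moves(commands=[[[0.001,0.0002,0,0],[0.002,0.0004,0,0],[0.002,0.0004,0,0]]])

```text
t: 12.15
ee_pos: [673.9, 24.1, 328.7]
orientation: [2.115, 0.216, -2.114]
ft_force: [0.3, -0.1, -0.4]
width: 31.8
```

apply_moves(commands=[[[0.001,0.0002,0,0],[0.0015,0.0003,0,0],[0.0015,0.0003,0,0]]])

```text
t: 12.52
ee_pos: [675.3, 24.3, 328.7]
orientation: [2.114, 0.216, -2.114]
ft_force: [0.2, 0.0, -0.0]
width: 31.8
```

apply_moves(commands=[[[0.0005,0.0001,0,0],[0.001,0.0002,0,0],[0.001,0.0002,0,0]]])

```text
t: 12.9
ee_pos: [676.3, 24.5, 328.7]
orientation: [2.114, 0.216, -2.114]
ft_force: [0.3, -0.1, 0.3]
width: 32.4
```

apply_moves(commands=[[[0.001,0.0002,0,0],[0.0015,0.0003,0,0],[0.0015,0.0003,0,0]]])

```text
t: 13.28
ee_pos: [677.6, 24.8, 328.6]
orientation: [2.113, 0.216, -2.115]
ft_force: [-2.3, -0.4, 0.9]
width: 32.0
```

apply_moves(commands=[[[0.001,0.0002,0,0],[0.0015,0.0003,0,0],[0.0015,0.0003,0,0]]])

```text
t: 13.65
ee_pos: [678.2, 24.9, 328.4]
orientation: [2.11, 0.217, -2.117]
ft_force: [-9.4, -2.7, 4.4]
width: 31.9
```

apply_moves(commands=[[[0.001,0.0002,0,0],[0.0015,0.0003,0,0],[0.0015,0.0003,0,0]]])

```text
t: 14.02
ee_pos: [678.7, 25.0, 328.2]
orientation: [2.106, 0.217, -2.12]
ft_force: [-16.8, -5.0, 7.1]
width: 32.0
```

apply_moves(commands=[[[-0.016,-0.0033,0,0],[-0.0318,-0.0066,0,0],[-0.0262,-0.0333,0,0],[-0.0207,-0.0601,0,0],[-0.0152,-0.0869,0,0],[-0.0152,-0.0869,0,0]]], gripper=0.06)

```text
t: 14.78
ee_pos: [666.0, -63.0, 328.8]
orientation: [2.117, 0.213, -2.114]
ft_force: [-0.8, -0.4, -0.2]
width: 60.3
```

apply_moves(commands=[[[0.007,0.0014,0,0],[0.014,0.0028,0,0],[0.021,0.0042,0,0],[0.0269,0.0056,0,0],[0.0269,0.0056,0,0]]])

```text
t: 15.4
ee_pos: [692.9, -55.5, 328.6]
orientation: [2.114, 0.216, -2.114]
ft_force: [-0.1, -0.4, -0.1]
width: 60.1
```

```bash
python3 look.py 6
```

```text
15.45 [692.6 -55.7 328.5] box [ -34.1 -164.   328.5] [ 0.55  0.32 -0.67] 60.02378549501972
grip_mid 0.61 [208.3  -0.6 157.3] q 1.56
grip_mid 0.5 [ 138.7 -164.3   59.7] q -0.56
jaw 0.71 [-1.1 13.7  3.4] q
```

View pics/c_6.png

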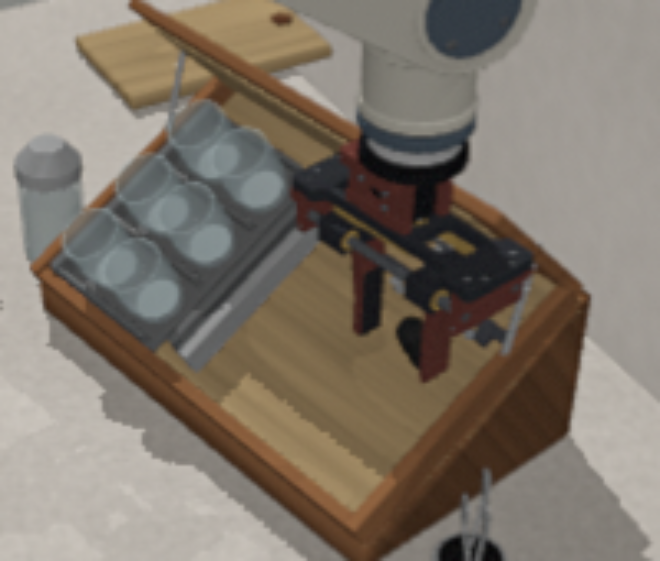

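apply_moves(commands=[[[0,0,0,0],[0,0,0,0],[-0.001,0.005,0,0],[-0.002,0.01,0,0],[-0.003,0.0147,0,0],[-0.004,0.0196,0,0],[-0.005,0.0245,0,0],[-0.006,0.0294,0,0]]], gripper=0.028)

```text
t: 16.55
ee_pos: [686.8, -27.8, 329.0]
orientation: [2.114, 0.212, -2.111]
ft_force: [1.5, -8.8, -0.4]
width: 28.2
```

```bash
python3 look.py 7
```

```text
16.6 [686.7 -27.2 329. ] box [ -34.1 -134.9  329. ] [ 1.22 -8.22 -0.01] 27.950912779586222
grip_mid 0.52 [ 127.3 -140.6   59.6] q -0.24
grip_mid 0.17 [ 2.550e+01 -3.017e+02 -2.000e-01] q -0.78
jaw 0.79 [-0.5 15.3  2.3] q
```

View pics/c_7.png

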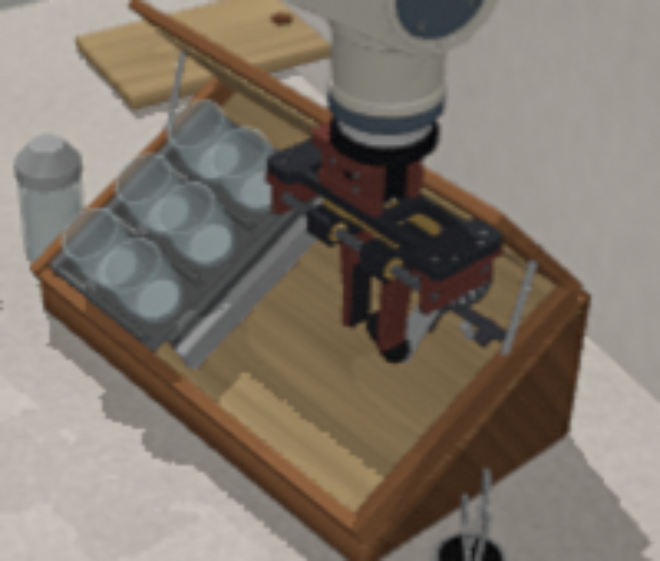

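apply_moves(commands=[[[-0.0017,0.0082,0,0],[-0.0034,0.0164,0,0],[-0.005,0.0245,0,0],[-0.0067,0.0327,0,0],[-0.0084,0.0408,0,0],[-0.01,0.049,0,0],[-0.0118,0.0572,0,0],[-0.0133,0.0646,0,0]]])

```text
t: 17.7
ee_pos: [673.0, 36.9, 328.7]
orientation: [2.112, 0.212, -2.114]
ft_force: [-1.7, -9.6, -1.5]
width: 28.1
```

```bash
python3 look.py 8
```

```text
17.75 [672.6  37.8 328.4] box [-34.8 -68.4 328.4] [-1.34 -6.95 -1.85] 27.933795420818242
grip_mid 0.45 [140.1 -74.8  54.6] q 0.57
jaw 0.84 [ 0.2 29.1  0.4] q
```

View pics/c_8.png

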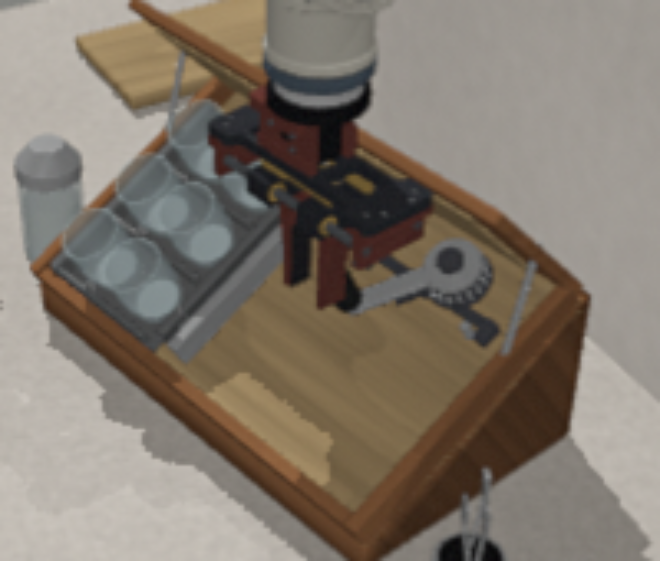

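apply_moves(commands=[[[0.0025,-0.012,0,0],[0.005,-0.0245,0,0],[0.0075,-0.0365,0,0],[0.01,-0.0485,0,0],[0.0125,-0.0605,0,0],[0.015,-0.0725,0,0],[0.0172,-0.0835,0,0],[0.0192,-0.093,0,0]]])

```text
t: 18.85
ee_pos: [692.5, -55.7, 328.7]
orientation: [2.114, 0.215, -2.114]
ft_force: [-0.2, 2.7, 0.1]
width: 28.3
```

```bash
python3 look.py 9
```

```text
18.9 [692.7 -56.7 328.8] box [ -34.2 -165.   328.8] [-0.5  -0.47 -0.24] 28.168190016562768
grip_mid 0.41 [ 139.3 -164.3   58.6] q -0.56
jaw 0.96 [ 1.9 27.6  2.5] q
```

View pics/c_9.png

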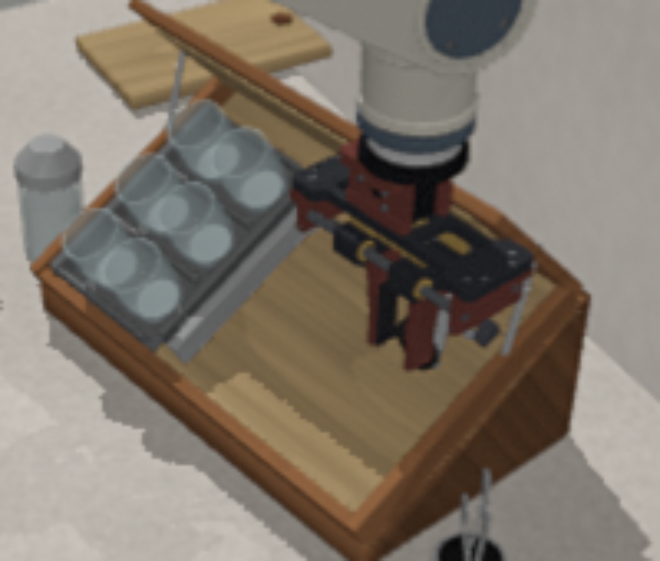

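apply_moves(commands=[[[-0.001,0.005,0,0],[-0.002,0.01,0,0],[-0.003,0.0147,0,0],[-0.004,0.0196,0,0],[-0.005,0.0245,0,0]]])

```text
t: 19.62
ee_pos: [687.7, -31.4, 329.1]
orientation: [2.114, 0.212, -2.111]
ft_force: [1.3, -9.7, -0.2]
width: 28.3
```

apply_moves(commands=[[[-0.0006,0.003,0,0],[-0.0012,0.006,0,0]]])

```text
t: 19.88
ee_pos: [686.5, -25.3, 329.2]
orientation: [2.114, 0.212, -2.111]
ft_force: [1.6, -8.5, -0.0]
width: 27.8
```

apply_moves(commands=[[[-0.0006,0.003,0,0],[-0.0012,0.006,0,0]]])

```text
t: 20.12
ee_pos: [685.3, -19.3, 329.2]
orientation: [2.114, 0.212, -2.111]
ft_force: [1.5, -10.0, -0.2]
width: 28.6
```

apply_moves(commands=[[[-0.0006,0.003,0,0],[-0.0012,0.006,0,0]]])

```text
t: 20.38
ee_pos: [684.1, -13.3, 329.2]
orientation: [2.114, 0.213, -2.111]
ft_force: [1.5, -8.9, 0.4]
width: 28.4
```

```bash
python3 look.py 10
```

```text
20.425 [684.  -13.  329.2] box [ -33.8 -120.4  329.2] [ 0.69 -7.38  0.55] 28.271336878165762
grip_mid 0.47 [ 128.  -126.1   59.6] q -0.07
jaw 0.83 [ 0.4 31.3  0.7] q
```

apply_moves(commands=[[[-0.0006,0.003,0,0],[-0.0012,0.006,0,0]]])

```text
t: 20.78
ee_pos: [682.9, -7.3, 329.2]
orientation: [2.114, 0.213, -2.111]
ft_force: [2.1, -9.1, 0.8]
width: 28.0
```

apply_moves(commands=[[[-0.0006,0.003,0,0],[-0.0012,0.006,0,0]]])

```text
t: 21.02
ee_pos: [681.8, -1.3, 329.3]
orientation: [2.114, 0.213, -2.11]
ft_force: [2.2, -9.5, 0.4]
width: 28.0
```

apply_moves(commands=[[[-0.0006,0.003,0,0],[-0.0012,0.006,0,0]]])

```text
t: 21.28
ee_pos: [680.6, 4.7, 329.4]
orientation: [2.115, 0.213, -2.11]
ft_force: [0.9, -9.4, 1.1]
width: 27.8
```

```bash
python3 look.py 11; python3 -c "
import cv2
a=cv2.imread('pics/side_11.png')[165:255,200:310];cv2.imwrite('pics/z11.png',cv2.resize(a,None,fx=6.5,fy=6.5,interpolation=cv2.INTER_CUBIC))"
```

```text
21.325 [680.5   5.  329.4] box [ -33.7 -102.1  329.4] [ 1.39 -8.94 -0.19] 27.835750106414643
grip_mid 0.49 [ 127.  -107.1   58. ] q 0.15
jaw 0.97 [-2.7 34.8  2.6] q
```

View pics/z11.png

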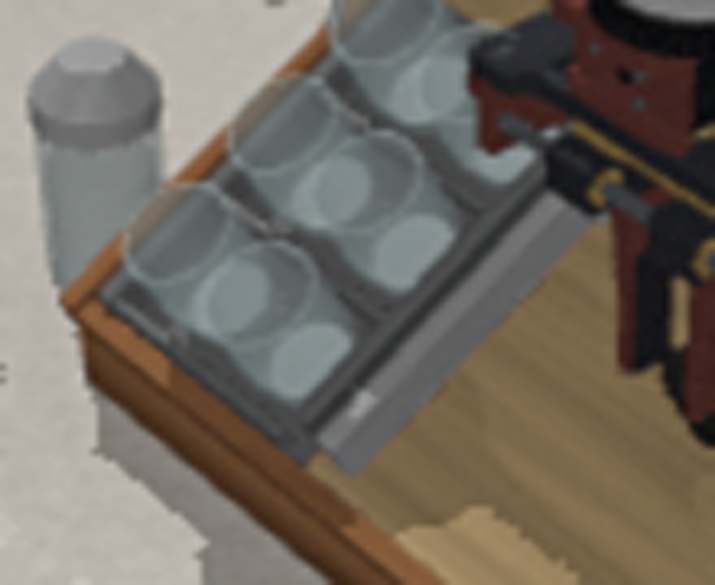

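apply_moves(commands=[[[-0.0004,0.002,0,0],[-0.0008,0.004,0,0]]])

```text
t: 21.68
ee_pos: [679.8, 8.6, 329.4]
orientation: [2.115, 0.212, -2.11]
ft_force: [1.3, -9.1, 1.5]
width: 28.0
```

apply_moves(commands=[[[-0.0004,0.002,0,0],[-0.0008,0.004,0,0]]])

```text
t: 21.92
ee_pos: [679.0, 12.5, 329.5]
orientation: [2.115, 0.212, -2.11]
ft_force: [2.4, -9.3, 1.2]
width: 28.2
```

apply_moves(commands=[[[-0.0004,0.002,0,0],[-0.0008,0.004,0,0]]])

```text
t: 22.18
ee_pos: [678.3, 16.4, 329.5]
orientation: [2.115, 0.212, -2.11]
ft_force: [2.6, -11.6, 0.8]
width: 28.3
```

```bash
python3 look.py 12; python3 -c "
import cv2
a=cv2.imread('pics/side_12.png')[165:255,200:310];cv2.imwrite('pics/z12.png',cv2.resize(a,None,fx=6.5,fy=6.5,interpolation=cv2.INTER_CUBIC))"
```

```text
22.225 [678.2  16.6 329.5] box [-33.6 -90.3 329.5] [ 1.33 -9.7   1.18] 28.04384048690663
grip_mid 0.54 [129.3 -94.4  57. ] q 0.31
jaw 0.68 [ 0.3 36.   1.4] q
```

View pics/z12.png

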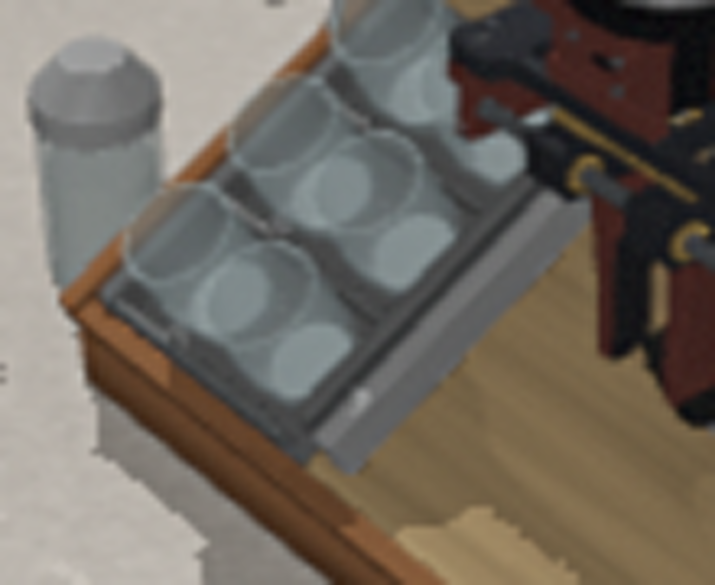

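apply_moves(commands=[[[-0.0003,0.0015,0,0]]])

```text
t: 22.45
ee_pos: [677.9, 17.8, 329.5]
orientation: [2.114, 0.212, -2.11]
ft_force: [2.4, -11.8, 0.6]
width: 28.1
```

apply_moves(commands=[[[-0.0003,0.0015,0,0]]])

```text
t: 22.58
ee_pos: [677.7, 19.3, 329.5]
orientation: [2.114, 0.212, -2.11]
ft_force: [1.7, -12.0, 0.7]
width: 28.2
```

apply_moves(commands=[[[-0.0003,0.0015,0,0]]])

```text
t: 22.7
ee_pos: [677.4, 20.7, 329.5]
orientation: [2.114, 0.212, -2.11]
ft_force: [2.6, -11.2, 0.8]
width: 28.3
```

apply_moves(commands=[[[-0.0003,0.0015,0,0]]])

```text
t: 22.82
ee_pos: [677.1, 22.2, 329.4]
orientation: [2.114, 0.212, -2.11]
ft_force: [3.3, -11.6, 1.3]
width: 28.1
```

apply_moves(commands=[[[-0.0003,0.0015,0,0]]])

```text
t: 22.95
ee_pos: [676.7, 23.6, 329.4]
orientation: [2.114, 0.211, -2.11]
ft_force: [1.3, -11.7, 0.2]
width: 28.1
```

apply_moves(commands=[[[-0.0003,0.0015,0,0]]])

```text
t: 23.08
ee_pos: [676.5, 25.0, 329.5]
orientation: [2.114, 0.211, -2.11]
ft_force: [1.4, -12.5, 1.3]
width: 27.9
```

```bash
python3 look.py 13; python3 -c "
import cv2
a=cv2.imread('pics/side_13.png')[165:255,200:310];cv2.imwrite('pics/z13.png',cv2.resize(a,None,fx=6.5,fy=6.5,interpolation=cv2.INTER_CUBIC))"
```

```text
23.125 [676.4  25.2 329.4] box [-33.6 -81.5 329.4] [  2.06 -11.67   0.84] 28.207716992780647
grip_mid 0.56 [133.  -86.1  59.5] q 0.41
jaw 0.62 [-1.2 38.3  2.5] q 
jaw 0.58 [207.8  -2.6 158.2] q
```

View pics/z13.png

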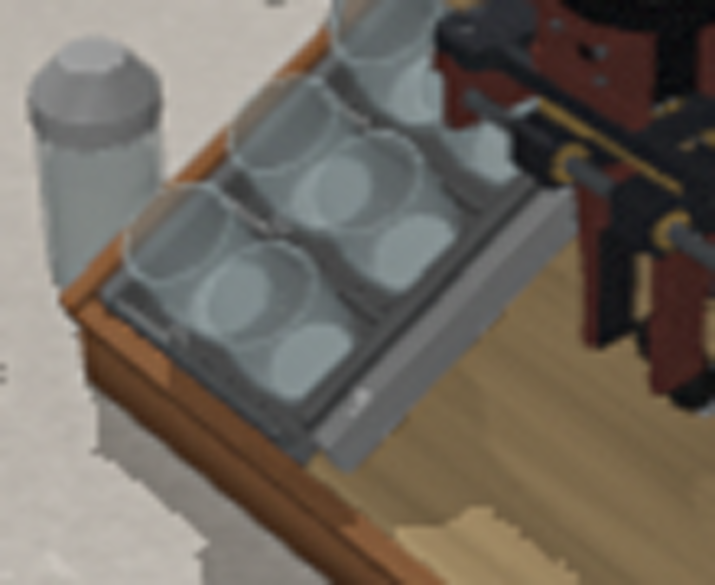

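```bash
cat > flow.py <<'E'
import cv2,numpy as np,sys
I=lambda n:cv2.cvtColor(cv2.imread('pics/side_%s.png'%n),cv2.COLOR_BGR2GRAY).astype(np.float32)
ns=sys.argv[1:]
P={'jaw':(246,216,270,236),'glassF':(218,190,250,228),'glassM':(240,174,272,208),'rackL':(205,205,225,220)}
for a,c in zip(ns,ns[1:]):
    A,B=I(a),I(c); out=[]
    for k,(x0,y0,x1,y1) in P.items():
        if k=='jaw':
            M=np.eye(2,3,dtype=np.float32)
            cc,M=cv2.findTransformECC(A[y0:y1,x0:x1],B[y0:y1,x0:x1],M,cv2.MOTION_TRANSLATION,(3,200,1e-5),None,3)
            out.append((k,M[:,2].round(2)))
        else:
            M=np.eye(2,3,dtype=np.float32)
            cc,M=cv2.findTransformECC(A[y0:y1,x0:x1],B[y0:y1,x0:x1],M,cv2.MOTION_TRANSLATION,(3,200,1e-5),None,3)
            out.append((k,M[:,2].round(2)))
    print(a,c,out)
from h import *
im=viewer.get_image('side');b=np.load('b.npy')
print('px per mm left',np.diff(proj(im,W(np.array([bx(20,45,30),bx(20,55,30)]),b)),axis=0)/10)
E
python3 flow.py 9 10 11 12 13; python3 flow.py 11 13
```

```text
9 10 [('jaw', array([-0.96, -0.99], dtype=float32)), ('glassF', array([-0.01, -0.03], dtype=float32)), ('glassM', array([-0.19, -0.15], dtype=float32)), ('rackL', array([-0., -0.], dtype=float32))]
10 11 [('jaw', array([-0.28, -0.93], dtype=float32)), ('glassF', array([-0.11, -0.1 ], dtype=float32)), ('glassM', array([-0.2 , -0.17], dtype=float32)), ('rackL', array([0.02, 0.01], dtype=float32))]
11 12 [('jaw', array([ 0.03, -0.55], dtype=float32)), ('glassF', array([-0.02, -0.02], dtype=float32)), ('glassM', array([-0.55,  0.15], dtype=float32)), ('rackL', array([-0.01, -0.  ], dtype=float32))]
12 13 [('jaw', array([ 0.04, -0.28], dtype=float32)), ('glassF', array([-0.03, -0.01], dtype=float32)), ('glassM', array([-0.56,  0.04], dtype=float32)), ('rackL', array([-0.,  0.], dtype=float32))]
px per mm left [[-0.2231775  -0.18027732]]
11 13 [('jaw', array([-0.24, -0.56], dtype=float32)), ('glassF', array([-0.04, -0.04], dtype=float32)), ('glassM', array([-0.72,  0.17], dtype=float32)), ('rackL', array([-0.01, -0.  ], dtype=float32))]
px per mm left [[-0.2231775  -0.18027732]]
```

```bash
cat > fit.py <<'E'
from h import *
b=np.load('b.npy')
D=np.array([[687.7,-31.4,1.3,-9.7,-.2],[686.5,-25.3,1.6,-8.5,0],[685.3,-19.3,1.5,-10,-.2],[684.1,-13.3,1.5,-8.9,.4],[682.9,-7.3,2.1,-9.1,.8],[681.8,-1.3,2.2,-9.5,.4],[680.6,4.7,.9,-9.4,1.1],[679.8,8.6,1.3,-9.1,1.5],[679,12.5,2.4,-9.3,1.2],[678.3,16.4,2.6,-11.6,.8],[677.9,17.8,2.4,-11.8,.6],[677.7,19.3,1.7,-12,.7],[677.4,20.7,2.6,-11.2,.8],[677.1,22.2,3.3,-11.6,1.3],[676.7,23.6,1.3,-11.7,.2],[676.5,25,1.4,-12.5,1.3]]+eval(open('extra.txt').read()))
y=Binv(np.c_[D[:,:2],0*D[:,0]],b)[:,1]-2.6
q=np.arcsin((y+120)/85)
up=np.array([C*np.cos(b[2]),C*np.sin(b[2]),S]);le=np.array([-np.sin(b[2]),np.cos(b[2]),0])
F=-D[:,2:]; T=np.sin(q)*(F@up)+np.cos(q)*(F@le)
for a in zip(q.round(3),T.round(2)): print(*a)
best=[]
for qc in np.arange(0,.6,.01):
    r=11.2*np.maximum(0,q-qc); base=np.mean(T-r); best.append((np.sum((T-r-base)**2),qc,base))
best.sort()
for x in best[:6]: print(np.round(x,2))
print('P est at last q',(q[-1]-best[0][1])*70)
E
echo '[]'>extra.txt; python3 fit.py
```

```text
-0.26 9.26
-0.185 8.48
-0.112 9.97
-0.04 9.01
0.032 9.31
0.104 9.65
0.177 9.31
0.225 8.9
0.273 8.97
0.322 11.1
0.34 11.27
0.359 11.44
0.377 10.46
0.396 10.56
0.415 11.08
0.433 11.54
[4.46 0.23 9.27]
[4.5  0.22 9.21]
[4.56 0.24 9.32]
[4.67 0.21 9.14]
[4.77 0.25 9.38]
[4.94 0.2  9.08]
P est at last q 14.227851537845648
```

apply_moves(commands=[[[-0.0003,0.0015,0,0]]])

```text
t: 23.45
ee_pos: [676.1, 26.4, 329.4]
orientation: [2.114, 0.211, -2.11]
ft_force: [2.4, -13.7, 0.4]
width: 28.5
```

apply_moves(commands=[[[-0.0003,0.0015,0,0]]])

```text
t: 23.58
ee_pos: [675.8, 27.9, 329.3]
orientation: [2.114, 0.211, -2.11]
ft_force: [3.2, -12.8, 0.4]
width: 28.5
```

apply_moves(commands=[[[-0.0003,0.0015,0,0]]])

```text
t: 23.7
ee_pos: [675.4, 29.4, 329.3]
orientation: [2.113, 0.211, -2.111]
ft_force: [1.1, -12.4, 0.6]
width: 27.9
```

```bash
echo '[[676.1,26.4,2.4,-13.7,.4],[675.8,27.9,3.2,-12.8,.4],[675.4,29.4,1.1,-12.4,.6]]'>extra.txt; python3 fit.py|tail -12; python3 look.py 14
```

```text
0.415 11.08
0.433 11.54
0.452 12.58
0.472 11.43
0.493 11.36
[6.16 0.23 9.24]
[6.21 0.24 9.3 ]
[6.25 0.22 9.17]
[6.39 0.25 9.37]
[6.48 0.21 9.1 ]
[6.68 0.26 9.43]
P est at last q 18.39951543265559
23.75 [675.3  29.6 329.2] box [-33.8 -77.  329.2] [  1.49 -13.18   0.45] 28.314106918129358
grip_mid 0.64 [135.7 -82.4  58.5] q 0.47
jaw 0.61 [ 1.1 42.   2.8] q
```

apply_moves(commands=[[[-0.0003,0.0015,0,0],[-0.0004,0.002,0,0]]])

```text
t: 24.1
ee_pos: [674.6, 31.4, 328.9]
orientation: [2.112, 0.211, -2.112]
ft_force: [0.5, -13.5, 0.7]
width: 28.5
```

apply_moves(commands=[[[0.0025,-0.012,0,0],[0.005,-0.0245,0,0],[0.0075,-0.0365,0,0],[0.01,-0.0485,0,0],[0.0125,-0.0605,0,0],[0.015,-0.0725,0,0],[0.0172,-0.0835,0,0],[0.019,-0.092,0,0]]])

```text
t: 25.1
ee_pos: [693.8, -59.7, 328.5]
orientation: [2.114, 0.215, -2.115]
ft_force: [0.4, 2.3, -1.1]
width: 27.6
```

```bash
python3 look.py 15
```

```text
25.15 [693.9 -60.6 328.6] box [ -33.7 -169.   328.6] [ 0.25 -0.4  -0.24] 28.157681132887937
grip_mid 0.51 [ 139.  -169.2   56.8] q -0.61
jaw 0.8 [-0.2 42.9  0.9] q
```

View pics/c_15.png

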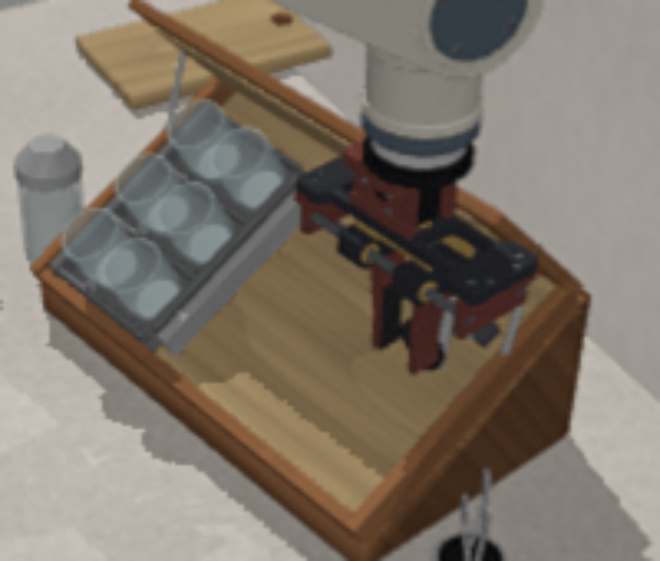

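apply_moves(commands=[[[0,0,0,0],[0,0,0,0],[0,0,0,0],[-0.01,-0.002,0,0],[-0.02,-0.0041,0,0],[-0.03,-0.0062,0,0],[-0.045,-0.0093,0,0],[-0.06,-0.0124,0,0]]], gripper=0.046)

```text
t: 26.25
ee_pos: [632.5, -71.5, 328.7]
orientation: [2.114, 0.216, -2.115]
ft_force: [-0.4, 0.8, 0.2]
width: 46.0
```

apply_moves(commands=[[[-0.01,0,0.03,0],[-0.02,0,0.07,0],[-0.03,0,0.11,0],[-0.04,0,0.15,0],[-0.04,0,0.15,0]]])

```text
t: 26.88
ee_pos: [593.2, -71.5, 482.4]
orientation: [2.121, 0.214, -2.107]
ft_force: [0.1, -0.0, -0.4]
width: 45.9
```

```bash
python3 look.py 16; python3 - <<'E'
from h import *
for l in ['shaker_mid','spoon_holder_mid','lid_mid']:
    print(l,[(np.round(d['position'],0),d['conf']) for d in models.place_of('side',l)[:1]])
b=np.load('b.npy')
for c in ['wrist','scene']:
    snap(c,c+'16.png')
    for l in ['jaw','grip_mid','glass_mid']: print(c,l,[(slope(d['position'],b).round(1),round(d['conf'],2)) for d in models.place_of(c,l)[:1]])
print(readout.get_obs()['ft_force'])
E
```

```text
26.925 [593.  -71.4 480.2] box [-134.8 -159.3  480.2] [-0.03 -0.29 -0.06] 45.9232640649354
grip_mid 0.55 [ 142.8 -171.7   57.6] q -0.66
jaw 0.98 [ 1.6 37.8  4.6] q 
shaker_mid [(array([582., 374.,  61.]), 0.96)]
spoon_holder_mid [(array([ 668., -199.,   45.]), 0.77)]
lid_mid [(array([474., 340.,  17.]), 0.93)]
wrist jaw [(array([[ 2.4, 38.7, -0.6]]), 0.71)]
wrist grip_mid [(array([[ 145.7, -170.4,   59.2]]), 0.78)]
wrist glass_mid [(array([[116.6,  82.8,  37.2]]), 0.74)]
scene jaw [(array([[ 2.8, 37.9, -0.8]]), 0.47)]
scene grip_mid []
scene glass_mid [(array([[117.5,  82.1,  35.8]]), 0.88)]
[-0.67335436 -0.13373375 -0.02478582]
```

View pics/c_16.png

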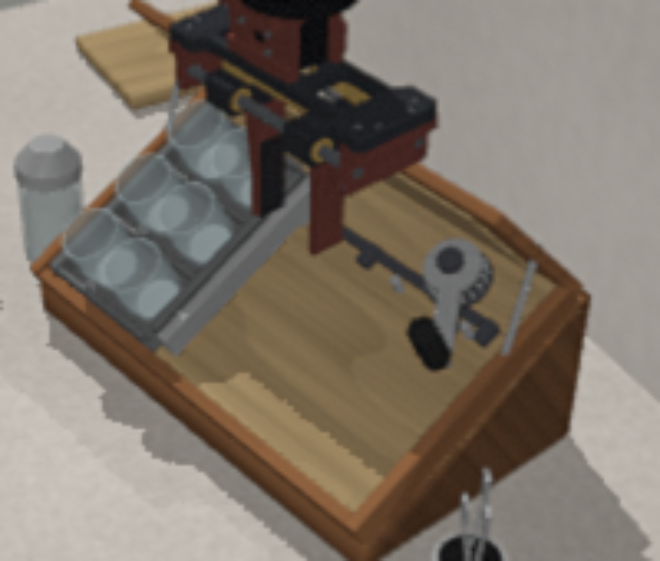

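View pics/wrist16.png

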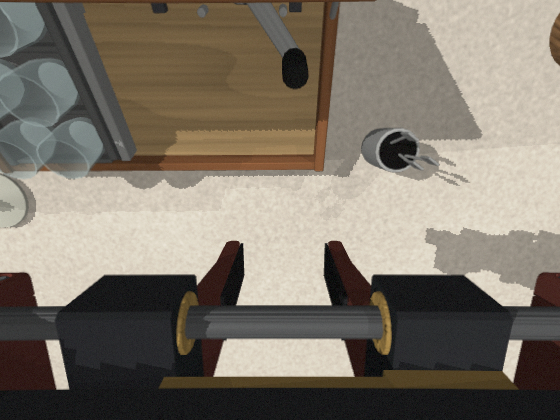

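apply_moves(commands=[[[0,0,0,0],[0,0,0,0],[0,0,0,0],[0,0,0,0]]])

```text
t: 28.08
ee_pos: [593.7, -71.3, 478.7]
orientation: [2.114, 0.216, -2.114]
ft_force: [-0.8, 0.6, -0.1]
width: 46.1
```

```bash
python3 -c "
from h import *
print(workorder.close_job())"
```

```text
the job is handed in; nothing more can be done
None
```

I tightened the jaw onto the glasses with the ratchet handle, let go of it at the right end of its travel, backed the arm clear and handed the job in at 28 s. No verdict was reported.

**How it went:**
- The moves could not tilt the gripper. I came in vertically with the fingers on the upper part of the grip, about 2 mm short of the flap edge.
- Feeling for that edge, the gripper pressed the flap with up to about 19 N (the limit is 40 N).
- The first stroke to the left slipped off the grip and moved nothing. After I moved the tool nearer the flap, two full strokes drove the jaw. I stopped the second when the force at the grip rose.

**Last checks:**
- **Jaw pressure:** it is an estimate, not a direct reading.
  - The rise in grip force, from about 9.2 N to 11.7 N, gives 15–17 N.
  - A fit of when contact began gives about 20 N.
  - The final pictures show the pad about 3.5 mm past the glasses' surface, which means about 17 N, though those positions are only good to about 4 mm.
  - All three lie within the 10–36 N allowed.
- **Handle:** at about -0.63 rad after release, below the required -0.4.
- **Robot:** clear of everything, with the wrist force near zero.
- **Bystanders:** the shaker, spoon holder and lid read within a few millimetres of where they started.

**Disagreement:** two side-camera jaw readings taken while the gripper was still at the handle put the jaw at about 42.5 mm left of the box's middle. All three cameras gave about 38 mm after I withdrew, and I used those.

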